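# Feel two drive wheels for bearing play and release the worn one

### The job

Two drive-wheel modules stand clamped on the repair bench, and one of them has a worn axle bearing. Beginning with the one on the robot's left, rock each wheel gently side to side, pushing the top of its tyre to the left and then to the right (not pinching it tight, which hides the play), each time until the bearing stops it firmly but without forcing it, to feel which has play. Then throw the lever of the worn one fully over, away from the robot, to release its clamp, and leave the other lever and everything else on the bench as they are.

Things in the scene. Friction and masses are not known exactly. Their poses are not given: they have to be found in the camera images.
- stand_a: one of two alike fixed stands, one on the robot's left (y > 0), one right; one's bearing is worn, unseen. Aluminium plate 230 x 90 x 12 mm under an upright wheel; black gearbox on the wheel's left, 31 to 57 mm from its mid-plane, up to 90 mm high. Origin on the table under the wheel's centre; x along the plate away from the robot, y left along the axle; plate from x = -160 to +70 mm.
- wheel_a: wheel of stand_a, 110 mm diameter, round black tyre 26 mm thick, hub disc 14 mm thick; top of tyre 135 mm above the table. Origin at its centre, 80 mm up; y axis = axle. It spins on the axle and leans to either side about the stand's x through its centre: freely (under 0.5 N, stays where left) within the bearing's play, then springily against the bearing stop.
- crown_a (a point): fixed point of stand_a, 122 mm above its origin, where the upright tyre is fullest, 42 mm over the axle: push here. Free play here is about 0.5 mm to each side if sound, 5.5 mm if worn; past that stop 4 N per mm. Lean on the stop with 5 to 10 N for a moment; under 2.5 N shows nothing, over 20 N (5 mm past the stop) harms it. Fingers shut tight on the tyre keep it from leaning; straddle it loosely.
- lever_a (a joint): hand lever of stand_a: 0 rad = leaning toward the robot (clamp closed), 1.0 rad = over to the other end, leaning away from the robot (clamp released); axle parallel to the stand's y, at x = -115 mm, 34 mm above the table; about 1 N at the knob moves it, stays where left, firm stops
- lever_a_tip (a point): centre of the black ball knob (26 mm across) on the end of lever_a, 60 mm from its axle; 87 mm above the table at either end of its swing, 94 mm midway
- stand_b: one of two alike fixed stands, one on the robot's left (y > 0), one right; one's bearing is worn, unseen. Aluminium plate 230 x 90 x 12 mm under an upright wheel; black gearbox on the wheel's left, 31 to 57 mm from its mid-plane, up to 90 mm high. Origin on the table under the wheel's centre; x along the plate away from the robot, y left along the axle; plate from x = -160 to +70 mm.
- wheel_b: wheel of stand_b, 110 mm diameter, round black tyre 26 mm thick, hub disc 14 mm thick; top of tyre 135 mm above the table. Origin at its centre, 80 mm up; y axis = axle. It spins on the axle and leans to either side about the stand's x through its centre: freely (under 0.5 N, stays where left) within the bearing's play, then springily against the bearing stop.
- crown_b (a point): fixed point of stand_b, 122 mm above its origin, where the upright tyre is fullest, 42 mm over the axle: push here. Free play here is about 0.5 mm to each side if sound, 5.5 mm if worn; past that stop 4 N per mm. Lean on the stop with 5 to 10 N for a moment; under 2.5 N shows nothing, over 20 N (5 mm past the stop) harms it. Fingers shut tight on the tyre keep it from leaning; straddle it loosely.
- lever_b (a joint): hand lever of stand_b: 0 rad = leaning toward the robot (clamp closed), 1.0 rad = over to the other end, leaning away from the robot (clamp released); axle parallel to the stand's y, at x = -115 mm, 34 mm above the table; about 1 N at the knob moves it, stays where left, firm stops
- lever_b_tip (a point): centre of the black ball knob (26 mm across) on the end of lever_b, 60 mm from its axle; 87 mm above the table at either end of its swing, 94 mm midway
- flux_jar: small round jar with black lid, 34 mm across, 36 mm tall, standing between the two stands; origin centre of its underside
- driver: screwdriver with black handle, 150 mm long, lying between the two stands
- tub: blue plastic cup, 80 mm across, 70 mm tall, beyond the stands, midway; origin centre of its underside
- spool: bare metal spool, 56 mm across, 40 mm tall, standing on end, to the robot's left of both stands; origin centre of its underside
- ipa: clear bottle, 56 mm across, 130 mm tall, to the robot's right of both stands; origin centre of its underside

How it is judged:
By the outcome, as a careful person would: the job done as asked, in the order asked, and still so for the second after the job is handed in, with the robot touching nothing.
It also fails if it takes over 72 s, if anything falls off the work surface, if the arm or the gripper's body presses on something with over 40 N, if the wrist force passes 120 N, or if a joint passes its speed limit or range.

### The arm

A 6-joint arm with a two-finger parallel gripper is mounted at the origin on the work surface. World frame = base frame: x ahead of the robot, y to its left, z up, the work surface at z = 0. Lengths are in m, angles in degrees, forces in N, time in s.
With the tool pointing down it reaches from about 0.35 to 0.975 m from the base axis. Payload 4.9 kg.
Tool frame: the origin (TCP) lies on the centre line of the jaws, within the pads' length; the fingertips stand 17 mm ahead of it and the grasp point (between the pads) lies 2 mm behind it; z points along the fingers, y is the line along which they close (so a half turn about z gives the same grasp; the last joint's range is limited). The gripper opens to 85 mm and grips with 20 to 120 N. Pads are 22 mm wide; open, the fingers measure 114 mm over their backs; the gripper's body (76 mm by 85 mm) begins 54 mm behind the grasp point. The pads swing forward as they close: fully open they stand 13 mm farther back than shut.
Start: joints at [-72.078, 3.019, 92.412, -0, 84.569, -6.818], TCP at [0.262, -0.568, 0.248] pointing down, gripper open.
Joint ranges: [-172.51, 172.51], [-57.92, 126.97], [3.15, 148.05], [-58.71, 238.71], [5.1, 150.11], [-179.66, 179.66]. Speed limits (degrees/s): [147.25, 147.25, 180, 180, 180, 180].

### API

Orientations are given as a 3x3 rotation matrix whose columns are the frame's x, y, z axes.
In Python, from rig import * gives the robot as it stands.
- The arm moves only by the shell command python3 -m inch 'ROWS'. ROWS is JSON, a list that holds one entry, the list of rows, each a list of 5 numbers: the closure, from -1 (fully open) to 1 (shut), then the shift along the tool's x, y, z in units of 30 mm (1.0 is 30 mm), then the turn about the tool's z in degrees. In form: [[[claw, x, y, z, yaw], ...]]. A call has 1 to 12 rows; each row shifts and turns the commanded pose from where the row before left it, along the tool's axes as they then stand; what a row does not reach is not made up. A row lasts 1/12 s, in which the tool goes at most 41.7 mm and 7.16 degrees, less where a joint would pass 70% of its speed; a pose out of reach is approached as far as the arm can. A call is refused whole if a number of a shift passes 1 or a number of a turn 7.16, either way. A call with a gripper value outside its range is refused whole. The fingers move at their own pace and stop on an object; the grip force is fixed at half the most. Time passes only in rows, so rows that do not move let the fingers close. It gives the time, the measured TCP pose, the force, the opening and the grip force at its end, in the units of the state.
- get_obs(): the state, without advancing time (a new reading comes with each control period).
- snapshot(name): name is "side" or "top" or "wrist"; returns a dict with "image" (420x560x3 uint8, red, green, blue), "camera_matrix" (3x3 intrinsics, pixels), "camera_from_world" (4x4, takes a point from world to camera coordinates). Camera axes: x right, y down, z forward; pixel columns grow to the right and rows downward; lengths in m; the calibration is good to about 2 mm. A picture is of the moment at which its call begins. There is no depth.
- sign_off(): hands the job in; it is judged then, once.
The state is a dict: "time_s": time; "joints": joint angles; "qvel": joint speeds; "effort": joint torques, N m; "ee_pos": TCP position; "orientation": TCP orientation; "ft_force": force on the tool from outside, world axes, zero at the start; "torque": the same for the moment, N m; "finger_gap": finger opening in m; "finger_force": force on a finger pad.
Only numpy, scipy, OpenCV 4.12 (cv2) and the standard library are available. Lean on these libraries where they do the work, as an engineer would, in place of code of your own. Each camera call takes 0.05 s, during which the arm holds its last target. There are 200 camera calls.

## Working session

There is one attempt and no reset: what is moved stays moved. The work goes in short steps, Python scripts to look and compute and a shell command to move; the robot and the scene stay as the last step left them, time stands still between calls to the robot, and variables do not carry over. Pictures are saved under pics/ and viewed, at most 10 in all, crops included, and the job is handed in when it is done.

```bash
mkdir -p pics; ls
python3 - <<'E'
from rig import *
import cv2,numpy as np
o=get_obs();print({k:np.round(v,3).tolist() for k,v in o.items()})
ims=[]
for n in("side","top"):
    s=snapshot(n);cv2.imwrite(f"pics/{n}0.png",s["image"][:,:,::-1])
    print(n,np.round(s["camera_matrix"],1).tolist(),np.round(s["camera_from_world"],4).tolist())
E
```

```text
pics
{'time_s': 0.0, 'joints': [-72.078, 3.058, 92.493, -0.001, 84.567, -6.819], 'qvel': [-0.118, -0.088, 0.037, 0.077, 0.013, 0.023], 'effort': [-0.002, -39.369, -37.017, -0.0, 0.007, -0.0], 'ee_pos': [0.261, -0.567, 0.247], 'orientation': [[0.908, 0.419, -0.001], [0.419, -0.908, 0.002], [0.0, -0.002, -1.0]], 'ft_force': [-0.45, 0.415, -0.661], 'torque': [-0.019, -0.047, 0.02], 'finger_force': 0.0, 'finger_gap': 0.086}
side [[506.5, 0.0, 286.6], [0.0, 506.5, 213.6], [0.0, 0.0, 1.0]] [[-0.7202, -0.6935, 0.0199, 0.4306], [-0.5033, 0.5025, -0.703, 0.3819], [0.4775, -0.5163, -0.711, 0.9969], [0.0, 0.0, 0.0, 1.0]]
top [[380.1, 0.0, 281.5], [0.0, 380.1, 204.3], [0.0, 0.0, 1.0]] [[-0.0151, -0.9996, -0.0241, 0.0276], [-0.9816, 0.0194, -0.1899, 0.6059], [0.1903, 0.0208, -0.9815, 1.0278], [0.0, 0.0, 0.0, 1.0]]
```

View pics/top0.png

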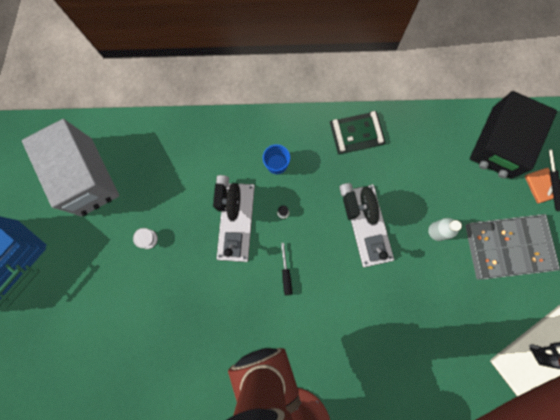

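View pics/side0.png

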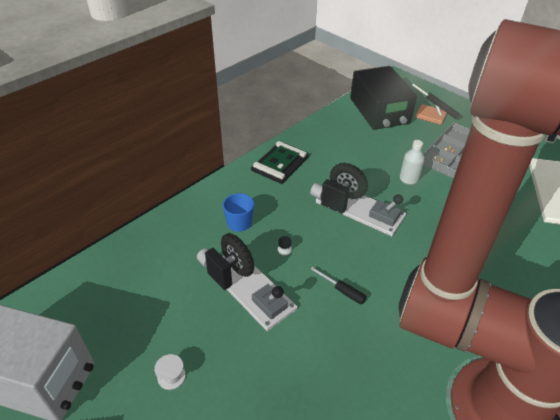

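The top view shows the left stand with its plate around (236,222) and the right stand around (368,225), slightly turned. The jar is at (283,212), the driver at (286,270), and the levers' knobs at about (228,252) and (382,254). I'll zoom in to measure.

Run:
```python
import cv2,numpy as np
a=cv2.imread("pics/top0.png");b=cv2.imread("pics/side0.png")
f=lambda im,x,y:cv2.resize(im[y:y+100,x:x+130],None,fx=3,fy=3,interpolation=cv2.INTER_CUBIC)
out=np.vstack([np.hstack([f(a,180,170),f(a,310,170)]),np.hstack([f(b,190,225),f(b,300,150)])])
cv2.imwrite("pics/crop.png",out)
```

```text
(no output)
```

View pics/crop.png

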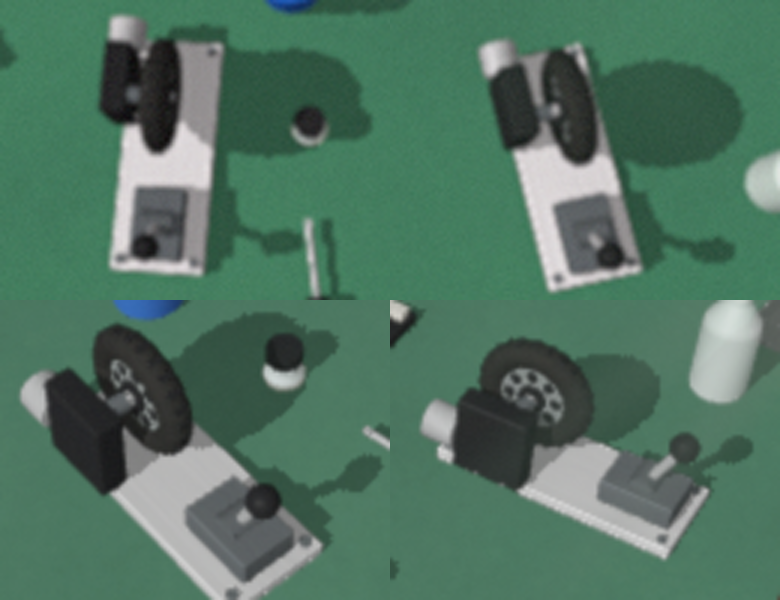

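The crops show both plates, knobs and tyres clearly, and both levers lean toward the robot. Next I cast rays through these points.

```bash
cat > h.py <<'E'
from rig import *
import numpy as np
def ray(s,p):
    M=np.array(s["camera_from_world"]);R=M[:3,:3];c=-R.T@M[:3,3]
    return c,R.T@np.linalg.inv(s["camera_matrix"])@[p[0],p[1],1.]
def plane(s,p,z):
    c,d=ray(s,p);return c+d*(z-c[2])/d[2]
def two(s,p,t,q):
    a,d=ray(s,p);b,e=ray(t,q);k=np.linalg.lstsq(np.c_[d,-e],b-a,rcond=None)[0]
    P,Q=a+k[0]*d,b+k[1]*e;return (P+Q)/2,np.linalg.norm(P-Q)
E
python3 - <<'E'
from h import *
np.set_printoptions(precision=4,suppress=True)
t,s=snapshot("top"),snapshot("side")
A=lambda x,y:(180+(x-1)/3,170+(y-1)/3)
SL=lambda x,y:(190+(x-1)/3,225+(y-301)/3); SR=lambda x,y:(300+(x-391)/3,150+(y-301)/3)
for nm,nl,nr,fr,k,w,sk,sw in(("L",(110,270),(202,274),(222,44),(145,246),(160,96),SL(263,501),SL(142,390)),("R",(551,291),(641,271),(583,44),(610,255),(569,107),SR(684,448),SR(537,392))):
    P=[plane(t,A(*p),.012) for p in(nl,nr,fr)]
    u=P[2]-P[1];th=np.degrees(np.arctan2(u[1],u[0]));u/=np.linalg.norm(u[:2])
    print(nm,*P,"len",np.linalg.norm(P[2]-P[1]),np.linalg.norm(P[0]-P[1]),"yaw",th)
    print(" origin from near edge",(P[0]+P[1])/2+.16*u)
    v=(P[0]-P[1]);print(" yaw from near edge",np.degrees(np.arctan2(-v[0],v[1])))
    print(" knob",two(t,A(*k),s,sk),plane(t,A(*k),.087)," wheel",plane(t,A(*w),.08),two(t,A(*w),s,sw))
for n,p in(("jar",(310,122)),):print(n,plane(t,A(*p),.036))
E
```

```text
L [0.4549 0.2103 0.012 ] [0.4496 0.1208 0.012 ] [0.6784 0.1012 0.012 ] len 0.22961669110490726 0.08967689675499876 yaw -4.915656179311658
 origin from near edge [0.6117 0.1519 0.012 ]
 yaw from near edge -3.3835362719438
 knob (array([0.4714, 0.1636, 0.0875]), np.float64(0.0020240537903451756)) [0.4723 0.1643 0.087 ]  wheel [0.6124 0.1529 0.08  ] (array([0.6113, 0.1521, 0.082 ]), np.float64(0.0016350117839928054))
R [ 0.4281 -0.2145  0.012 ] [ 0.4456 -0.3015  0.012 ] [ 0.6708 -0.2599  0.012 ] len 0.22894542886226132 0.08877346305517234 yaw 10.480928842646767
 origin from near edge [ 0.5942 -0.2289  0.012 ]
 yaw from near edge 11.4194065827326
 knob (array([ 0.4563, -0.2554,  0.087 ]), np.float64(0.002000050767181397)) [ 0.4572 -0.2549  0.087 ]  wheel [ 0.5944 -0.2277  0.08  ] (array([ 0.5932, -0.2281,  0.0813]), np.float64(0.002297084861475421))
jar [0.5928 0.0135 0.036 ]
```

```bash
python3 -m inch '[[[-0.2,0,0,0,5.9],[-0.2,0,0,0,5.9],[-0.2,0,0,0,5.9],[-0.2,0,0,0,5.9],[-0.2,0,0,0,5.9],[-0.2,0.15,-0.4,0,0],[-0.2,0.36,-0.92,0,0],[-0.2,0.36,-0.92,0,0],[-0.2,0.36,-0.92,0,0],[-0.2,0.36,-0.92,0,0],[-0.2,0.36,-0.92,0,0],[-0.2,0.36,-0.92,0,0]]]'; python3 -m inch '[[[-0.2,0.36,-0.92,0,0],[-0.2,0.36,-0.92,0,0],[-0.2,0.36,-0.92,0,0],[-0.2,0.36,-0.92,0,0],[-0.2,0.36,-0.92,0,0],[-0.2,0.36,-0.92,0,0],[-0.2,0.36,-0.92,0,0],[-0.2,0.36,-0.92,0,0],[-0.2,0.36,-0.92,0,0],[-0.2,0.36,-0.92,0,0],[-0.2,0.36,-0.92,0,0],[-0.2,0.36,-0.92,0,0]]]'
```

```text
time_s: 1.2
ee_pos: [0.3459, -0.3941, 0.2481]
orientation: [[0.997, -0.08, 0.0], [-0.08, -0.997, 0.001], [0.0, -0.001, -1.0]]
ft_force: [0.0, 0.7, 0.0]
finger_gap: 0.0509
finger_force: 0.0
time_s: 2.2
ee_pos: [0.5019, -0.0748, 0.2482]
orientation: [[0.997, -0.08, 0.0], [-0.08, -0.997, 0.0], [0.0, -0.0, -1.0]]
ft_force: [1.1, 0.2, 0.6]
finger_gap: 0.0513
finger_force: 0.0
```

```bash
cat >> h.py <<'E'
def to(p,yaw):
    o=get_obs();R=np.array(o["orientation"]);y=np.degrees(np.arctan2(R[1,0],R[0,0]))
    d=R.T@(np.array(p)-o["ee_pos"])
    print("t",o["time_s"],"pos",np.round(o["ee_pos"],4),"yaw",round(y,2),"turn",round(y-yaw,2),"units",np.round(d/.03,3),"gap",o["finger_gap"],"f_tool",np.round(R.T@o["ft_force"],2),"tq",np.round(o["torque"],2))
E
python3 -c "
from h import *
to([.612,.1523,.19],-4.7)"
```

```text
t 2.2 pos [ 0.5019 -0.0748  0.2482] yaw -4.56 turn 0.14 units [ 3.056 -7.838  1.943] gap 0.05127613789082284 f_tool [ 1.08 -0.26 -0.59] tq [ 0.02 -0.02 -0.02]
```

```bash
python3 -m inch '[[[-0.2,0.36,-0.92,0,0],[-0.2,0.36,-0.92,0,0],[-0.2,0.36,-0.92,0,0],[-0.2,0.36,-0.92,0,0],[-0.2,0.36,-0.92,0,0],[-0.2,0.36,-0.92,0,0],[-0.2,0.3,-0.8,0,0],[-0.2,0.15,-0.3,0,0],[-0.2,0,0,0,0],[-0.2,0,0,0,0]]]' | head -2;python3 -c "
from h import *
to([.612,.1523,.19],-4.7)
import cv2
s=snapshot('wrist');cv2.imwrite('pics/w1.png',s['image'][:,:,::-1])"
```

```text
time_s: 3.03
ee_pos: [0.5959, 0.1144, 0.248]
t 3.0333 pos [0.5959 0.1144 0.248 ] yaw -4.64 turn 0.06 units [ 0.433 -1.304  1.932] gap 0.051500870833920485 f_tool [0.03 0.88 0.23] tq [-0.01  0.02  0.03]
```

View pics/w1.png

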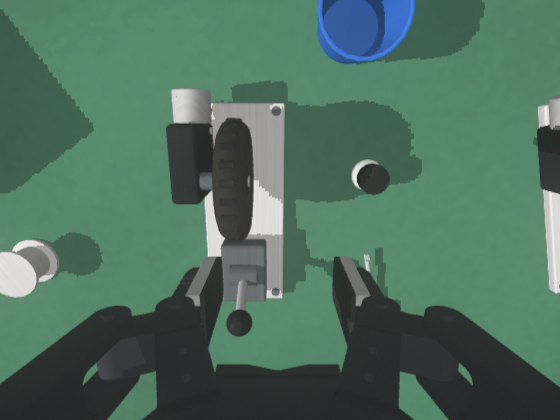

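The wrist view shows the plate aligned with the tool and the tyre at cols 213–253, rows 118–241. I'll check the tyre position and then move over it.

```bash
python3 -c "
from h import *
s=snapshot('wrist')
for p in((233,180),(233,118),(233,241)):print(plane(s,p,.08),plane(s,p,.11))"
python3 -m inch '[[[-0.2,0.1,-0.3,0.3,0],[-0.2,0.1,-0.4,0.4,0],[-0.2,0.13,-0.4,0.5,0],[-0.2,0.1,-0.2,0.5,0],[-0.2,0,0,0.25,0],[-0.2,0,0,0,0],[-0.2,0,0,0,0]]]' | head -2;python3 -c "
from h import *
to([.612,.1523,.122],-4.7)
import cv2
s=snapshot('wrist');cv2.imwrite('pics/w2.png',s['image'][:,:,::-1])"
```

```text
[0.61455403 0.15222544 0.08      ] [0.61985996 0.14771339 0.11      ]
[0.66790396 0.14586222 0.08      ] [0.66774856 0.14200156 0.11      ]
[0.55621959 0.15918318 0.08      ] [0.5674971  0.15395888 0.11      ]
time_s: 3.72
ee_pos: [0.612, 0.1519, 0.1885]
t 3.7167 pos [0.612  0.1519 0.1885] yaw -4.76 turn -0.06 units [ 0.004 -0.016  2.216] gap 0.05102018435678196 f_tool [ 0.26 -0.07  0.06] tq [ 0.01 -0.   -0.03]
```

View pics/w2.png

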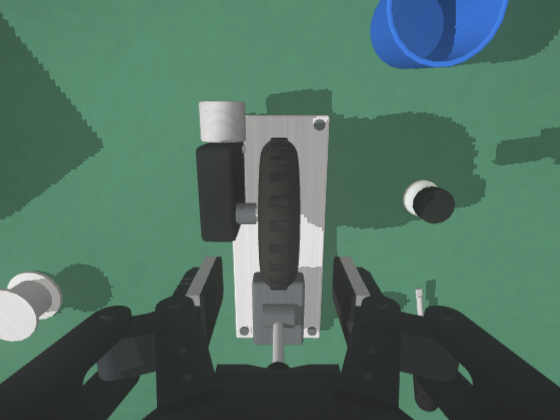

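The tyre is centred (col 280) between the fingers. I'll descend to straddle it.

```bash
python3 -m inch '[[[-0.2,0,0,0.3,0],[-0.2,0,0,0.5,0],[-0.2,0,0,0.5,0],[-0.2,0,0,0.5,0],[-0.2,0,0,0.3,0],[-0.2,0,0,0.1,0],[-0.2,0,0,0,0],[-0.2,0,0,0,0],[-0.2,0,0,0,0]]]' | head -2;python3 -c "
from h import *
to([.612,.1523,.122],-4.7)"
```

```text
time_s: 4.52
ee_pos: [0.6133, 0.1522, 0.1248]
t 4.5167 pos [0.6133 0.1522 0.1248] yaw -4.76 turn -0.06 units [-0.043  0.002  0.092] gap 0.0512572397459934 f_tool [ 0.68  1.43 -0.33] tq [-0.    0.04  0.02]
```

```bash
python3 -m inch '[[[-0.2,0,-0.1,0.09,0],[-0.2,0,-0.1,0,0],[-0.2,0,-0.1,0,0],[-0.2,0,-0.07,0,0],[-0.2,0,-0.03,0,0],[-0.2,0,0,0,0],[-0.2,0,0,0,0]]]' | head -2;python3 -c "
from h import *
to([.612,.1523,.122],-4.7)"; python3 -m inch '[[[-0.2,0,-0.04,0,0],[-0.2,0,-0.04,0,0],[-0.2,0,0,0,0],[-0.2,0,0,0,0],[-0.2,0,0,0,0]]]' | head -2;python3 -c "
from h import *
to([.612,.1523,.122],-4.7)"
```

```text
time_s: 5.1
ee_pos: [0.6136, 0.1641, 0.1212]
t 5.1 pos [0.6136 0.1641 0.1212] yaw -4.75 turn -0.05 units [-0.022  0.398 -0.026] gap 0.0509750690535038 f_tool [-0.09  0.67  0.04] tq [-0.06 -0.02  0.  ]
time_s: 5.52
ee_pos: [0.6139, 0.1656, 0.1213]
t 5.5167 pos [0.6139 0.1656 0.1213] yaw -4.77 turn -0.07 units [-0.027  0.447 -0.021] gap 0.05135360505209133 f_tool [ 0.16  4.9  -2.06] tq [-0.83  0.22 -0.  ]
```

```bash
python3 -m inch '[[[-0.2,0,-0.03,0,0],[-0.2,0,0,0,0],[-0.2,0,0,0,0],[-0.2,0,0,0,0]]]' | head -2;python3 -c "
from h import *
to([.612,.1523,.122],-4.7)"
```

```text
time_s: 5.85
ee_pos: [0.614, 0.166, 0.1214]
t 5.85 pos [0.614  0.166  0.1214] yaw -4.78 turn -0.08 units [-0.029  0.462 -0.018] gap 0.05085400484037162 f_tool [ 0.17  6.34 -3.68] tq [-1.08  0.23 -0.01]
```

```bash
python3 -m inch '[[[-0.2,0,-0.025,0,0],[-0.2,0,0,0,0],[-0.2,0,0,0,0],[-0.2,0,0,0,0],[-0.2,0,0,0,0],[-0.2,0,0,0,0]]]' | head -2;python3 -c "
from h import *
to([.612,.1523,.122],-4.7)"; python3 -m inch '[[[-0.2,0,0.15,0,0],[-0.2,0,0.2,0,0],[-0.2,0,0.2,0,0],[-0.2,0,0.2,0,0],[-0.2,0,0.1,0,0],[-0.2,0,0.04,0,0],[-0.2,0,0,0,0],[-0.2,0,0,0,0],[-0.2,0,0,0,0]]]' | head -2;python3 -c "
from h import *
to([.612,.1523,.122],-4.7)"
```

```text
time_s: 6.35
ee_pos: [0.6141, 0.1664, 0.1215]
t 6.35 pos [0.6141 0.1664 0.1215] yaw -4.78 turn -0.08 units [-0.031  0.475 -0.015] gap 0.051100903296005515 f_tool [-1.09  7.57 -3.05] tq [-1.28  0.24 -0.06]
time_s: 7.1
ee_pos: [0.6117, 0.1418, 0.1211]
t 7.1 pos [0.6117 0.1418 0.1211] yaw -4.75 turn -0.05 units [-0.02  -0.351 -0.029] gap 0.051564425699775915 f_tool [ 0.12 -0.79  0.43] tq [ 0.03 -0.02 -0.01]
```

```bash
python3 -m inch '[[[-0.2,0,0.04,0,0],[-0.2,0,0.03,0,0],[-0.2,0,0,0,0],[-0.2,0,0,0,0],[-0.2,0,0,0,0]]]' | head -2;python3 -c "
from h import *
to([.612,.1523,.122],-4.7)"; python3 -m inch '[[[-0.2,0,0.03,0,0],[-0.2,0,0.02,0,0],[-0.2,0,0,0,0],[-0.2,0,0,0,0],[-0.2,0,0,0,0]]]' | head -2;python3 -c "
from h import *
to([.612,.1523,.122],-4.7)"
```

```text
time_s: 7.52
ee_pos: [0.6115, 0.1395, 0.1211]
t 7.5167 pos [0.6115 0.1395 0.1211] yaw -4.76 turn -0.06 units [-0.02  -0.427 -0.03 ] gap 0.05130689334595 f_tool [-0.13 -0.16 -0.1 ] tq [0.03 0.01 0.02]
time_s: 7.93
ee_pos: [0.6114, 0.1379, 0.1211]
t 7.9333 pos [0.6114 0.1379 0.1211] yaw -4.76 turn -0.06 units [-0.02  -0.479 -0.03 ] gap 0.051603938070441426 f_tool [-0.37 -0.79 -0.14] tq [ 0.01 -0.01  0.04]
```

```bash
python3 -m inch '[[[-0.2,0,0.03,0,0],[-0.2,0,0.02,0,0],[-0.2,0,0,0,0],[-0.2,0,0,0,0],[-0.2,0,0,0,0]]]' | head -2;python3 -c "
from h import *
to([.612,.1523,.122],-4.7)"; python3 -m inch '[[[-0.2,0,0.03,0,0],[-0.2,0,0.02,0,0],[-0.2,0,0,0,0],[-0.2,0,0,0,0],[-0.2,0,0,0,0]]]' | head -2;python3 -c "
from h import *
to([.612,.1523,.122],-4.7)"
```

```text
time_s: 8.35
ee_pos: [0.6114, 0.1369, 0.1213]
t 8.35 pos [0.6114 0.1369 0.1213] yaw -4.75 turn -0.05 units [-0.022 -0.514 -0.022] gap 0.05108933771605936 f_tool [-1.4  -3.61 -0.78] tq [ 0.58  0.03 -0.03]
time_s: 8.77
ee_pos: [0.6114, 0.1359, 0.1215]
t 8.7667 pos [0.6114 0.1359 0.1215] yaw -4.75 turn -0.05 units [-0.024 -0.545 -0.015] gap 0.051392587675540335 f_tool [-0.71 -5.29 -0.83] tq [ 1.04  0.05 -0.05]
```

```bash
python3 -m inch '[[[-0.2,0,0.03,0,0],[-0.2,0,0.015,0,0],[-0.2,0,0,0,0],[-0.2,0,0,0,0],[-0.2,0,0,0,0],[-0.2,0,0,0,0],[-0.2,0,0,0,0]]]' | head -2;python3 -c "
from h import *
to([.612,.1523,.122],-4.7)"
```

```text
time_s: 9.35
ee_pos: [0.6113, 0.1352, 0.1216]
t 9.35 pos [0.6113 0.1352 0.1216] yaw -4.75 turn -0.05 units [-0.025 -0.569 -0.011] gap 0.05133430402161628 f_tool [-0.77 -7.82 -0.7 ] tq [ 1.32  0.   -0.  ]
```

```bash
python3 -m inch '[[[-0.2,0,-0.2,0,0],[-0.2,0,-0.25,0,0],[-0.2,0,-0.15,0,0],[-0.2,0,0,-0.2,0],[-0.2,0,0,-0.5,0],[-0.2,0,0,-0.6,0],[-0.2,0,0,-0.6,0],[-0.2,0,0,-0.4,-5],[-0.2,0,0,0,-5.5],[-0.2,0,0,0,-5],[-0.2,-0.1,0.4,0,0],[-0.2,-0.21,0.85,0,0]]]' | head -2; python3 -m inch '[[[-0.2,-0.22,0.9,0,0],[-0.2,-0.22,0.9,0,0],[-0.2,-0.22,0.9,0,0],[-0.2,-0.22,0.9,0,0],[-0.2,-0.22,0.9,0,0],[-0.2,-0.22,0.9,0,0],[-0.2,-0.22,0.9,0,0],[-0.2,-0.22,0.9,0,0],[-0.2,-0.22,0.9,0,0],[-0.2,-0.22,0.9,0,0],[-0.2,-0.22,0.9,0,0],[-0.2,-0.22,0.9,0,0]]]' | head -2;python3 -m inch '[[[-0.2,0,0.3,0,0],[-0.2,0,0,0,0],[-0.2,0,0,0,0],[-0.2,0,0,0,0]]]' | head -2;python3 -c "
from h import *
to([.594,-.2285,.122],10.7)
import cv2
s=snapshot('wrist');cv2.imwrite('pics/w3.png',s['image'][:,:,::-1])"
```

```text
time_s: 10.35
ee_pos: [0.6106, 0.1136, 0.1914]
time_s: 11.35
ee_pos: [0.5921, -0.2227, 0.191]
time_s: 11.68
ee_pos: [0.5945, -0.2281, 0.1902]
t 11.6833 pos [ 0.5945 -0.2281  0.1902] yaw 10.74 turn 0.04 units [-0.019  0.01   2.273] gap 0.051221586112923295 f_tool [-0.15  0.65  0.42] tq [-0.05 -0.02 -0.01]
```

View pics/w3.png

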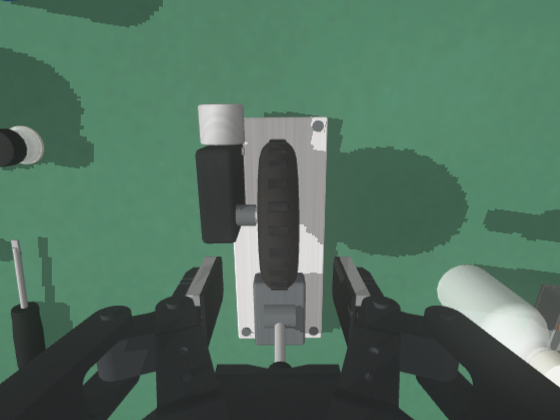

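Again the tyre is centred (col 279), and the bottle is well clear at the lower right. I'll descend and push left.

```bash
python3 -m inch '[[[-0.2,0,0,0.3,0],[-0.2,0,0,0.5,0],[-0.2,0,0,0.5,0],[-0.2,0,0,0.5,0],[-0.2,0,0,0.35,0],[-0.2,0,0,0.13,0],[-0.2,0,0,0,0],[-0.2,0,0,0,0]]]' | head -2;python3 -c "
from h import *
to([.594,-.2285,.122],10.7)";python3 -m inch '[[[-0.2,0,-0.1,0,0],[-0.2,0,-0.1,0,0],[-0.2,0,-0.1,0,0],[-0.2,0,-0.1,0,0],[-0.2,0,-0.04,0,0],[-0.2,0,-0.03,0,0],[-0.2,0,0,0,0],[-0.2,0,0,0,0],[-0.2,0,0,0,0]]]' | head -2;python3 -c "
from h import *
to([.594,-.2285,.122],10.7)"
```

```text
time_s: 12.4
ee_pos: [0.5946, -0.229, 0.1214]
t 12.4 pos [ 0.5946 -0.229   0.1214] yaw 10.74 turn 0.04 units [-0.018 -0.02  -0.02 ] gap 0.051396644139952916 f_tool [-0.16  0.53 -0.24] tq [-0.01 -0.02 -0.04]
time_s: 13.15
ee_pos: [0.592, -0.2151, 0.1216]
t 13.15 pos [ 0.592  -0.2151  0.1216] yaw 10.74 turn 0.04 units [-0.017  0.451 -0.012] gap 0.05125013841592328 f_tool [0.94 0.5  0.72] tq [-0.02  0.04  0.02]
```

No stop yet at 14 mm. I'll continue in small steps.

```bash
python3 -m inch '[[[-0.2,0,-0.05,0,0],[-0.2,0,-0.05,0,0],[-0.2,0,0,0,0],[-0.2,0,0,0,0],[-0.2,0,0,0,0]]]' | head -2;python3 -c "
from h import *
to([.594,-.2285,.122],10.7)";python3 -m inch '[[[-0.2,0,-0.03,0,0],[-0.2,0,-0.02,0,0],[-0.2,0,0,0,0],[-0.2,0,0,0,0],[-0.2,0,0,0,0]]]' | head -2;python3 -c "
from h import *
to([.594,-.2285,.122],10.7)"
```

```text
time_s: 13.57
ee_pos: [0.5914, -0.2121, 0.1217]
t 13.5667 pos [ 0.5914 -0.2121  0.1217] yaw 10.74 turn 0.04 units [-0.018  0.553 -0.011] gap 0.05137111088409585 f_tool [-0.59 -0.77 -0.57] tq [-0.    0.03  0.01]
time_s: 13.98
ee_pos: [0.5912, -0.2108, 0.1218]
t 13.9833 pos [ 0.5912 -0.2108  0.1218] yaw 10.74 turn 0.04 units [-0.018  0.597 -0.007] gap 0.05099522687333323 f_tool [-0.27 -0.05  0.86] tq [-0.14 -0.03  0.01]
```

```bash
python3 -m inch '[[[-0.2,0,-0.03,0,0],[-0.2,0,-0.02,0,0],[-0.2,0,0,0,0],[-0.2,0,0,0,0],[-0.2,0,0,0,0]]]' | head -2;python3 -c "
from h import *
to([.594,-.2285,.122],10.7)";python3 -m inch '[[[-0.2,0,-0.03,0,0],[-0.2,0,-0.02,0,0],[-0.2,0,0,0,0],[-0.2,0,0,0,0],[-0.2,0,0,0,0]]]' | head -2;python3 -c "
from h import *
to([.594,-.2285,.122],10.7)"
```

```text
time_s: 14.4
ee_pos: [0.5911, -0.2097, 0.122]
t 14.4 pos [ 0.5911 -0.2097  0.122 ] yaw 10.74 turn 0.04 units [-0.021  0.634 -0.001] gap 0.05126761502837129 f_tool [ 0.21  4.15 -0.78] tq [-0.59 -0.09  0.01]
time_s: 14.82
ee_pos: [0.5909, -0.2088, 0.1221]
t 14.8167 pos [ 0.5909 -0.2088  0.1221] yaw 10.73 turn 0.03 units [-0.022  0.665  0.004] gap 0.05144397955002485 f_tool [0.19 6.87 0.06] tq [-0.99 -0.2   0.05]
```

```bash
python3 -m inch '[[[-0.2,0,-0.02,0,0],[-0.2,0,0,0,0],[-0.2,0,0,0,0],[-0.2,0,0,0,0],[-0.2,0,0,0,0],[-0.2,0,0,0,0]]]' | head -2;python3 -c "
from h import *
to([.594,-.2285,.122],10.7)";python3 -m inch '[[[-0.2,0,0.2,0,0],[-0.2,0,0.3,0,0],[-0.2,0,0.3,0,0],[-0.2,0,0.2,0,0],[-0.2,0,0.1,0,0],[-0.2,0,0.08,0,0],[-0.2,0,0.05,0,0],[-0.2,0,0.05,0,0],[-0.2,0,0,0,0],[-0.2,0,0,0,0],[-0.2,0,0,0,0]]]' | head -2;python3 -c "
from h import *
to([.594,-.2285,.122],10.7)"
```

```text
time_s: 15.32
ee_pos: [0.5909, -0.2085, 0.1221]
t 15.3167 pos [ 0.5909 -0.2085  0.1221] yaw 10.73 turn 0.03 units [-0.022  0.675  0.006] gap 0.051617868510973115 f_tool [0.38 7.71 0.93] tq [-1.13 -0.18 -0.01]
time_s: 16.23
ee_pos: [0.5976, -0.2447, 0.1217]
t 16.2333 pos [ 0.5976 -0.2447  0.1217] yaw 10.75 turn 0.05 units [-0.018 -0.552 -0.011] gap 0.051100130068704126 f_tool [-0.41  0.5   0.28] tq [ 0.   -0.03  0.02]
```

```bash
python3 -m inch '[[[-0.2,0,0.04,0,0],[-0.2,0,0.03,0,0],[-0.2,0,0,0,0],[-0.2,0,0,0,0],[-0.2,0,0,0,0]]]' | head -2;python3 -c "
from h import *
to([.594,-.2285,.122],10.7)";python3 -m inch '[[[-0.2,0,0.03,0,0],[-0.2,0,0.02,0,0],[-0.2,0,0,0,0],[-0.2,0,0,0,0],[-0.2,0,0,0,0]]]' | head -2;python3 -c "
from h import *
to([.594,-.2285,.122],10.7)"
```

```text
time_s: 16.65
ee_pos: [0.598, -0.2467, 0.1217]
t 16.65 pos [ 0.598  -0.2467  0.1217] yaw 10.75 turn 0.05 units [-0.02  -0.62  -0.008] gap 0.05181998564239242 f_tool [-0.83 -1.54 -0.04] tq [0.31 0.02 0.03]
time_s: 17.07
ee_pos: [0.5983, -0.2477, 0.1218]
t 17.0667 pos [ 0.5983 -0.2477  0.1218] yaw 10.75 turn 0.05 units [-0.023 -0.657 -0.006] gap 0.05129711006816013 f_tool [ 0.36 -4.57 -2.69] tq [ 0.81  0.21 -0.02]
```

```bash
python3 -m inch '[[[-0.2,0,0.03,0,0],[-0.2,0,0.02,0,0],[-0.2,0,0,0,0],[-0.2,0,0,0,0],[-0.2,0,0,0,0],[-0.2,0,0,0,0]]]' | head -2;python3 -c "
from h import *
to([.594,-.2285,.122],10.7)"
```

```text
time_s: 17.57
ee_pos: [0.5985, -0.2484, 0.1218]
t 17.5667 pos [ 0.5985 -0.2484  0.1218] yaw 10.76 turn 0.06 units [-0.025 -0.68  -0.004] gap 0.051025104114544126 f_tool [ 0.35 -8.42 -3.97] tq [1.21 0.27 0.05]
```

The right wheel is the worn one: it travels about 11 mm stop to stop, against about 2 mm on the left. Next I recentre, lift, and go behind its lever with the fingers shut.

```bash
python3 -m inch '[[[-0.2,0,-0.2,0,0],[-0.2,0,-0.3,0,0],[-0.2,0,-0.22,0,0],[-0.2,0,0,-0.3,0],[-0.2,0,0,-0.6,0],[-0.2,0,0,-0.7,0],[-0.2,0,0,-0.5,0],[0,-0.3,0,-0.2,0],[0.5,-0.8,0,0,0],[1,-0.9,0,0,0],[1,-0.9,0,0,0],[1,-0.9,0,0,0]]]' | head -2;python3 -m inch '[[[1,-0.9,0,0,0],[1,-0.8,0,0,0],[1,-0.5,0,0,0],[1,-0.1,0,0,0],[1,0,0,0,0],[1,0,0,0,0]]]' | head -2;python3 -c "
from h import *
y=np.radians(10.7)
to([.594-.185*np.cos(y),-.2285-.185*np.sin(y),.095],10.7)
import cv2
t,s=snapshot('wrist'),snapshot('side');cv2.imwrite('pics/w4.png',np.hstack([cv2.resize(t['image'],(400,300)),cv2.resize(s['image'][100:310,250:530],(400,300))])[:,:,::-1])"
```

```text
time_s: 18.57
ee_pos: [0.4808, -0.25, 0.1903]
time_s: 19.07
ee_pos: [0.4149, -0.2629, 0.1908]
t 19.0667 pos [ 0.4149 -0.2629  0.1908] yaw 10.72 turn 0.02 units [-0.09  -0.018  3.193] gap 0.0003727200584850446 f_tool [ 0.54 -0.55  0.64] tq [0.01 0.   0.04]
```

View pics/w4.png

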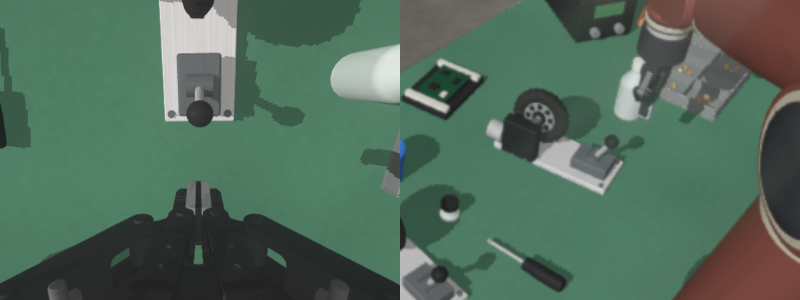

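The knob (wrist view col 200) lines up with the shut fingers (col 199), and there is clear space behind it. I'll descend and push forward.

```bash
python3 -m inch '[[[1,-0.09,0,0.4,0],[1,0,0,0.6,0],[1,0,0,0.7,0],[1,0,0,0.7,0],[1,0,0,0.5,0],[1,0,0,0.25,0],[1,0,0,0.05,0],[1,0,0,0,0],[1,0,0,0,0]]]' | head -2;python3 -c "
from h import *
y=np.radians(10.7)
to([.594-.110*np.cos(y),-.2285-.110*np.sin(y),.095],10.7)"
python3 -m inch '[[[1,0.2,0,0,0],[1,0.2,0,0,0],[1,0.2,0,0,0],[1,0.2,0,0,0],[1,0.2,0,0,0],[1,0.2,0,0,0],[1,0.2,0,0,0],[1,0.2,0,0,0],[1,0.2,0,0,0],[1,0.2,0,0,0],[1,0,0,0,0],[1,0,0,0,0]]]' | head -2;python3 -c "
from h import *
y=np.radians(10.7)
to([.594-.110*np.cos(y),-.2285-.110*np.sin(y),.095],10.7)"
```

```text
time_s: 19.92
ee_pos: [0.4128, -0.2637, 0.0955]
t 19.9167 pos [ 0.4128 -0.2637  0.0955] yaw 10.76 turn 0.06 units [ 2.486 -0.028  0.02 ] gap -5.36633888485371e-06 f_tool [ 0.16  0.9  -0.5 ] tq [ 0.05  0.04 -0.05]
time_s: 20.92
ee_pos: [0.4715, -0.2518, 0.0945]
t 20.9167 pos [ 0.4715 -0.2518  0.0945] yaw 10.77 turn 0.07 units [ 0.491 -0.006 -0.016] gap 0.00030464969902219743 f_tool [-1.31 -0.17  0.93] tq [ 0.03  0.03 -0.02]
```

```bash
python3 -m inch '[[[1,0.15,0,0,0],[1,0.15,0,0,0],[1,0.1,0,0,0],[1,0,0,0,0],[1,0,0,0,0],[1,0,0,0,0]]]' | head -2;python3 -c "
from h import *
y=np.radians(10.7)
to([.594-.110*np.cos(y),-.2285-.110*np.sin(y),.095],10.7)"
python3 -m inch '[[[1,0.05,0,0,0],[1,0.05,0,0,0],[1,0,0,0,0],[1,0,0,0,0],[1,0,0,0,0]]]' | head -2;python3 -c "
from h import *
y=np.radians(10.7)
to([.594-.110*np.cos(y),-.2285-.110*np.sin(y),.095],10.7)"
```

```text
time_s: 21.42
ee_pos: [0.4832, -0.25, 0.0949]
t 21.4167 pos [ 0.4832 -0.25    0.0949] yaw 10.74 turn 0.04 units [ 0.097 -0.017 -0.002] gap 2.4358996489308698e-05 f_tool [ 0.13 -0.23  0.11] tq [ 0.02 -0.03  0.  ]
time_s: 21.83
ee_pos: [0.4858, -0.2493, 0.0947]
t 21.8333 pos [ 0.4858 -0.2493  0.0947] yaw 10.74 turn 0.04 units [ 0.006 -0.011 -0.011] gap 0.00019363232525192433 f_tool [-1.07  0.21  0.59] tq [-0.07  0.14  0.01]
```

```bash
python3 -m inch '[[[1,0.05,0,0,0],[1,0.05,0,0,0],[1,0,0,0,0],[1,0,0,0,0],[1,0,0,0,0]]]' | grep -A0 -E 'ee|ft'
python3 -m inch '[[[1,0.05,0,0,0],[1,0.05,0,0,0],[1,0,0,0,0],[1,0,0,0,0],[1,0,0,0,0]]]' | grep -E 'ee|ft'
```

```text
ee_pos: [0.4873, -0.2489, 0.0944]
--
ft_force: [-7.5, -1.1, 1.5]
ee_pos: [0.4877, -0.2489, 0.0943]
ft_force: [-17.3, -2.9, 7.7]
```

The lever is against its firm stop. I'll back away, lift, and check.

```bash
python3 -m inch '[[[1,-0.2,0,0,0],[1,-0.5,0,0,0],[1,-0.5,0,0,0],[1,-0.3,0,-0.3,0],[1,0,0,-0.7,0],[1,0,0,-0.9,0],[1,0,0,-0.9,0],[1,-0.4,0,-0.5,0],[1,-0.8,0,0,0],[1,-0.8,0,0,0],[1,0,0,0,0],[1,0,0,0,0]]]' | grep -E 'time|ee|ft';python3 -c "
from h import *
import cv2
t,s=snapshot('top'),snapshot('side')
cv2.imwrite('pics/end.png',np.hstack([cv2.resize(t['image'][150:300,200:400],(400,300),interpolation=2),cv2.resize(s['image'][130:340,200:480],(400,300))])[:,:,::-1])"
```

```text
time_s: 23.67
ee_pos: [0.3885, -0.268, 0.1942]
ft_force: [0.4, 0.3, -0.4]
```

View pics/end.png

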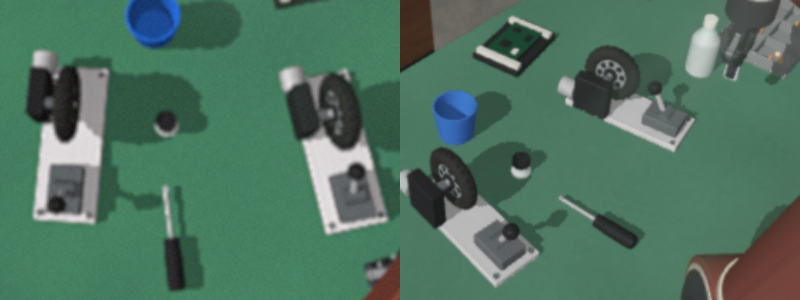

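The right lever now leans away, with its knob at top-view (378,236). The left lever and everything else are unchanged. I'll check the knob position, then hand in.

```bash
python3 -c "
from h import *
t=snapshot('top');p=plane(t,(378,236),.087);y=np.radians(10.7);d=p[:2]-[.594,-.2285]
x=d@[np.cos(y),np.sin(y)];print(x)
if -.095<x<-.07: print(sign_off())"
```

```text
-0.0877006859554544
the job is handed in; nothing more can be done
None
```

The right-hand wheel module has the worn bearing (about 11 mm of play at the crown, against about 2 mm on the left), so I threw its lever fully over to the released stop, left everything else as it was, and handed the job in at about 24 s.

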